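# Tighten the stake in a quick-release strap clamp

## Robot

A 6-joint arm with a two-finger parallel gripper is mounted at the origin on a cart in front of the work surface, level with it; the furniture and walls round the work are solid. World frame = base frame: x ahead of the robot, y to its left, z up, the work surface at z = 0. Lengths are in m, angles in degrees, forces in N, time in s.
With the tool pointing down it reaches from about 0.275 to 0.725 m from the base axis. Payload 5.6 kg.
Tool frame: the origin (TCP) lies between the finger pads; the fingertips stand 14 mm ahead of it and the grasp point (between the pads) lies 5 mm behind it; z points along the fingers, y is the line along which they close (so a half turn about z gives the same grasp; the last joint's range is limited). The gripper opens to 85 mm and grips with 20 to 120 N. Pads are 22 mm wide; open, the fingers measure 114 mm over their backs; the gripper's body (76 mm by 85 mm) begins 54 mm behind the grasp point. The pads swing forward as they close: fully open they stand 13 mm farther back than shut.
Start: joints at [-59.152, 14.616, 6.199, 0, -81.583, -16.306], TCP at [0.138, -0.532, 0.245] pointing down, gripper open.
Joint ranges: [-168.99, 168.99], [-69.2, 112.95], [-62.41, 85.93], [-164.36, 98.24], [-168.68, -3.75], [-174.98, 174.98]. Speed limits (degrees/s): [147.25, 147.25, 180, 180, 180, 180].

## Interface

Orientations are given as [roll, pitch, yaw] about the fixed x, y, z axes, in that order (R = Rz(yaw) Ry(pitch) Rx(roll)).
In Python, from plant import status, read_camera, camera_params, sign_off, find_in, silhouettes, landmark_of gives the robot as it stands.
- The arm moves only by the tool play_rows, never from a script. Its argument "deltas" is a list of rows, each an object of numbers: "dx", "dy", "dz": the shift along the tool's x, y, z in cm; "rx", "ry", "rz": the turn, a rotation vector about the tool's x, y, z in rad. A call has 1 to 8 rows; each row is the pose to reach, as a shift and turn from the pose commanded when the call began, along the tool's axes at that moment; what a row does not reach only later rows make up. A row lasts 1/12 s, in which the tool goes at most 41.7 mm and 7.16 degrees, less where a joint would pass 70% of its speed; a pose out of reach is approached as far as the arm can. A call with a gripper value outside its range is refused whole. "hand" is the closure, from 0 (fully open) to 1 (shut), set as the call begins (left out, the last holds). The fingers move at their own pace and stop on an object; the grip force is fixed at half the most. Time passes only in rows, so rows that repeat a pose let the fingers close. It gives the time, the measured TCP pose, the force, the opening and the grip force at its end, in the units of the state.
- status.get_state(): the state, without advancing time (a new reading comes with each control period).
- read_camera(name): name is "scene" or "top" or "wrist"; returns the picture (384x512x3 uint8, red, green, blue); there is no depth.
- camera_params(name): a dict with "intrinsics" (3x3 intrinsics, pixels), "k1" (the pictures are not rectified: a ray, as slopes to the right and down, at radius r is drawn at 1 + k1 r^2 times it, then the intrinsics apply), "rvec" (rotation vector, rad) and "tvec" (3), from world to camera coordinates, as OpenCV has them; the wrist camera has in their place "T_tool_cam" (4x4, takes a point from camera to tool coordinates, whose origin is the TCP and whose axes are the flange's). Camera axes: x right, y down, z forward; pixel columns grow to the right and rows downward; lengths in m; the calibration is good to about 2 mm. A picture is of the moment at which its call begins: read the wrist's pose just before it. camera_params takes no time and is no camera call.
- sign_off(): hands the job in; it is judged then, once.
Trained networks look in the newest picture that a camera, given by its name, has taken for a name from the list of things; names that differ only in an ending like _2 or _b are one class to them, and where a whole thing is asked for, a point or a joint stands for the part that bears it (a point fixed in the world has none). Each returns a list of dicts, best first, with "conf" (0 to 1); they miss things now and then, are a little off and sometimes report something else, mostly with a low value. They report only what shows in the picture. A call takes as long as a camera call.
- find_in(camera, query): "location" ([x, y, z] in m, in world coordinates, good to about 4 mm: the middle of the surface that is visible of it).
- silhouettes(camera, query): "mask" (384x512 bool, what is visible of it).
- landmark_of(camera, query): "location" ([x, y, z] in m, in world coordinates, good to about 4 mm: a listed point, or the origin of a listed thing).
The state is a dict: "clock": time; "joints": joint angles; "dq": joint speeds; "effort": joint torques, N m; "eef_pos": TCP position; "eef_rot": TCP orientation; "ft_force": force on the tool from outside, world axes, zero at the start; "wrist_torque": the same for the moment, N m; "width": opening from 0.0 (shut) to 1.0 (fully open); "grip_force": force on a finger pad.
Only numpy, scipy, OpenCV 4.12 (cv2) and the standard library are available. Lean on these libraries where they do the work, as an engineer would, in place of code of your own. Each camera call takes 0.05 s, during which the arm holds its last target. There are 200 camera calls.

## Task

One of the two strap clamps on the bench has the short round steel stake bar lying under its strap, still loose. On that clamp turn the brass wing nut clockwise (seen from above) until its wings stand in line with the strap, and then flip the raised cam lever down flat so that the stake is clamped where it lies.

Things in the scene. Friction and masses are not known exactly. Their poses are not given: they have to be found in the camera images.
- clamp: Fixed clamp holding the stake (the other clamp is alike but empty). Origin on the bench top under the strap's middle, z up. The steel strap (34 mm wide, top about 65 mm up) runs along y from -110 to +55 mm, over a 14 mm base plate (x +-55, y -115 to +75 mm). Wing nut at y = -85 mm; lever pivot at y = 0, lever pointing to +y. The stake lies along x under the strap.
- nut_grip (a point): Centre of the brass wing nut's wing, an upright flat bar 46 mm long, 10 thick, 24 high; 97 mm above the bench at all times, about 32 mm above the strap. Site x runs along the 46 mm, y across the 10 mm, z up. The nut turns about the vertical through this point; it takes about 0.1 N m and stays where it is left.
- wing_nut (a joint): Angle of the wing nut in rad, growing as it is turned clockwise seen from above. It starts between 0 and 0.6; at 1.2 the wings are in line with the strap (clamp's y axis). Stop at 1.7. Turning it lowers the strap by 2 mm per rad.
- lever_pivot (a point): Pivot of the cam lever, in the middle of the strap, about 80 mm above the bench.
- lever_tip (a point): Point on the lever's centre line 90 mm from the pivot, in its black end grip (18 mm wide, 14 mm thick, from 65 to 99 mm from the pivot). Site y points outward along the lever, x along the pivot axis, z is normal to the lever on its upper side, the one to push on.
- cam_lever (a joint): Angle of the cam lever in rad. It starts raised, between 0 (1.2 rad above level, leaning to the clamp's +y) and 0.35, and grows as the tip is pushed outward and down; 1.2 is flat, parallel to the strap, at its stop. It takes about 2 N at the tip, stays where it is left, and drives the foot down by up to 7 mm.
- pressure_foot: Small sprung round foot (20 mm) under the strap below the lever; once the nut is set and the lever is flat it presses on the stake with about 6 N.
- bar: The stake, a dark round steel bar with a bright flat-faced head, 194 mm long, 26 mm thick, lying along the clamp's x axis on the base plate under the strap; origin at the centre of its underside. It is not to be moved.

How it is judged:
By the outcome, as a careful person would: the job done as asked, in the order asked, and still so for the second after the job is handed in, with the robot touching nothing.
It also fails if it takes over 42 s, if anything falls off the work surface, if the arm or the gripper's body presses on something with over 40 N, if the wrist force passes 120 N, or if a joint passes its speed limit or range.

## Working session

There is one attempt and no reset: what is moved stays moved. The work goes in short steps, Python scripts to look and compute and a tool call to move; the robot and the scene stay as the last step left them, time stands still between calls to the robot, and variables do not carry over. Pictures are saved under pics/ and viewed, at most 10 in all, crops included, and the job is handed in when it is done.

Besides the shell and the picture viewer there is one more tool, called after ">>>" by a JSON object that holds its "name" and its "arguments". play_rows: Moves the arm, as the interface text tells. Its arguments: {"type":"object","properties":{"deltas":{"type":"array"},"hand":{"type":"number"}},"required":["deltas"]}

```bash
mkdir -p pics; python3 - <<'E'
from plant import *
import cv2
print(status.get_state())
for c in ("scene","top"):
    im=read_camera(c); cv2.imwrite(f"pics/{c}0.png",im[:,:,::-1])
    for q in ("nut_grip","lever_pivot","lever_tip","bar","clamp"):
        print(c,q,[(d['location'],round(d['conf'],2)) for d in landmark_of(c,q)][:3])
E
```

```text
{'clock': 0.0, 'joints': array([-5.91522195e+01,  1.46528532e+01,  6.13130973e+00, -2.83238233e-02,
       -8.15822328e+01, -1.63046522e+01]), 'dq': array([-0.12067265, -0.04527985, -0.10983283,  0.04282505, -0.03103595,
        0.00130155]), 'effort': array([ 8.83881717e-05, -3.86632919e+01,  2.37942320e+01,  5.36528975e+00,
       -6.07563692e-03, -1.10830786e-05]), 'eef_pos': array([ 0.13804384, -0.53191634,  0.24439895]), 'eef_rot': array([ 1.79892532e+02, -2.25031851e-03, -1.65461041e+02]), 'ft_force': array([0.20654446, 0.06968712, 0.89632519]), 'wrist_torque': array([ 0.01906043, -0.01614885,  0.03327609]), 'grip_force': 0.0, 'width': 0.9987002107548009}
scene nut_grip [([0.545, -0.0191, 0.1598], 0.75), ([0.5169, -0.1424, 0.0981], 0.59)]
scene lever_pivot [([0.5363, -0.0608, 0.0818], 0.64)]
scene lever_tip [([0.545, -0.0212, 0.1594], 0.67)]
scene bar [([0.5632, -0.0655, 0.0139], 0.77)]
scene clamp [([0.5339, -0.0589, 0.0038], 0.94)]
top nut_grip [([0.5188, -0.1452, 0.0978], 0.57)]
top lever_pivot [([0.5379, -0.0624, 0.0795], 0.53), ([0.536, -0.062, 0.0009], 0.23)]
top lever_tip [([0.5425, -0.0214, 0.1625], 0.53)]
top bar [([0.563, -0.0658, 0.0154], 0.95)]
top clamp [([0.5357, -0.06, 0.002], 0.91)]
```

View pics/scene0.png

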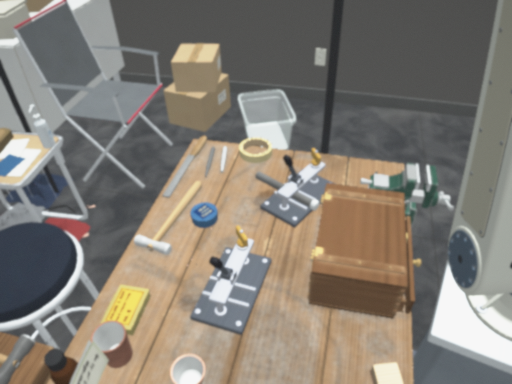

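View pics/top0.png

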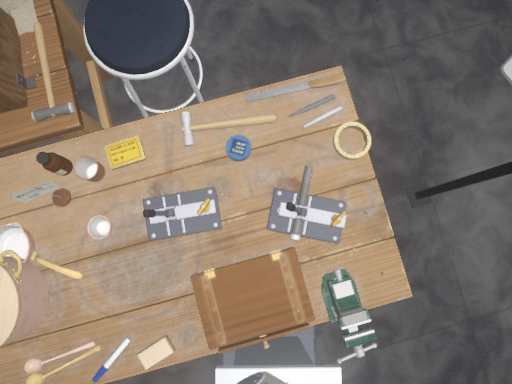

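The stake's clamp is the right one in the top view (strap ~305,213; nut ~340,218). In the scene view it is the far clamp, near (295,195). Next I measure the wing angle and the axis directions.

```bash
cat > h.py <<'E'
import numpy as np, cv2
from scipy.spatial.transform import Rotation as R
from plant import *
def pose():
    s=status.get_state(); return s['eef_pos'],R.from_euler('xyz',s['eef_rot'],degrees=True),s
def delta(p,rpy):
    p0,r0,_=pose(); r=R.from_euler('xyz',rpy,degrees=True)
    print('d cm',np.round(r0.inv().apply(np.array(p)-p0)*100,2),'rv',np.round((r0.inv()*r).as_rotvec(),3))
def cam(name):
    c=camera_params(name); K=np.array(c['intrinsics'])
    if 'rvec' in c:
        Rc=cv2.Rodrigues(np.array(c['rvec'],float))[0]; return K,c['k1'],Rc.T,-Rc.T@np.array(c['tvec']).ravel()
    p,r,_=pose(); T=np.array(c['T_tool_cam']); return K,c['k1'],r.as_matrix()@T[:3,:3],p+r.apply(T[:3,3])
def toplane(name,uv,z,C=None):
    K,k1,M,o=C or cam(name)
    n=cv2.undistortPoints(np.array(uv,float).reshape(-1,1,2),K,np.array([k1,0,0,0.])).reshape(-1,2)
    d=np.c_[n,np.ones(len(n))]@M.T
    return o+d*((z-o[2])/d[:,2])[:,None]
def axis(P):
    m=P.mean(0); w,v=np.linalg.eigh(np.cov((P-m)[:,:2].T)); a=np.degrees(np.arctan2(*v[::-1,1]))%180
    return m,a,np.sqrt(12*w)
def masks(name,q,z,C=None,thr=.2):
    for d in silhouettes(name,q)[:4]:
        v,u=np.nonzero(d['mask']); 
        if len(u)<8: continue
        m,a,L=axis(toplane(name,np.c_[u,v],z,C)); print(name,q,round(d['conf'],2),len(u),np.round(m,4),'ang',round(a,1),'size',np.round(L,3))
E
python3 - <<'E'
from h import *
read_camera('top')
masks('top','nut_grip',.105); masks('top','bar',.02); masks('top','clamp',.03); masks('top','lever_tip',.12)
delta([.518,-.144,.26],[180,0,-60])
E
```

```text
top nut_grip 0.53 130 [ 0.5178 -0.1362  0.105 ] ang 132.3 size [0.018 0.039]
top bar 0.9 488 [ 0.5681 -0.0644  0.02  ] ang 167.3 size [0.021 0.211]
top clamp 0.74 2754 [ 0.5291 -0.0763  0.03  ] ang 78.7 size [0.1   0.191]
top lever_tip 0.53 143 [ 0.537 -0.04   0.12 ] ang 65.4 size [0.016 0.05 ]
d cm [-46.52  28.05  -1.47] rv [ 0.     0.    -1.841]
```

>>> {"name": "play_rows", "arguments": {"deltas": [{"dx": -3.5,"dy": 2.1,"rz": -0.11},{"dx": -7,"dy": 4.2,"rz": -0.22},{"dx": -10.5,"dy": 6.3,"rz": -0.33},{"dx": -14,"dy": 8.4,"rz": -0.44},{"dx": -17.5,"dy": 10.5,"rz": -0.55},{"dx": -21,"dy": 12.6,"rz": -0.66},{"dx": -24.5,"dy": 14.7,"rz": -0.77},{"dx": -28,"dy": 16.8,"rz": -0.88}]}}

```text
invalid input at $.deltas[0]: expected keys dx, dy, dz, rx, ry, rz
```

```bash
python3 -c "
from h import *
delta([.518,-.144,.26],[180,0,-60])"
```

```text
d cm [-46.52  28.05  -1.47] rv [ 0.     0.    -1.841]
```

>>> {"name": "play_rows", "arguments": {"deltas": [{"dx": -3.5,"dy": 2.1,"dz": 0,"rx": 0,"ry": 0,"rz": -0.11},{"dx": -7,"dy": 4.2,"dz": 0,"rx": 0,"ry": 0,"rz": -0.22},{"dx": -10.5,"dy": 6.3,"dz": 0,"rx": 0,"ry": 0,"rz": -0.33},{"dx": -14,"dy": 8.4,"dz": 0,"rx": 0,"ry": 0,"rz": -0.44},{"dx": -17.5,"dy": 10.5,"dz": 0,"rx": 0,"ry": 0,"rz": -0.55},{"dx": -21,"dy": 12.6,"dz": 0,"rx": 0,"ry": 0,"rz": -0.66},{"dx": -24.5,"dy": 14.7,"dz": 0,"rx": 0,"ry": 0,"rz": -0.77},{"dx": -28,"dy": 16.8,"dz": 0,"rx": 0,"ry": 0,"rz": -0.88}]}}

```text
clock: 1.52
eef_pos: [0.368, -0.2977, 0.2457]
eef_rot: [-180.0, -0.0, -114.7]
ft_force: [1.2, -0.4, 0.4]
width: 0.999
grip_force: 0.0
```

```bash
python3 -c "
from h import *
print(pose()[2]['clock'],pose()[0]);delta([.518,-.144,.26],[180,0,-60])"
```

```text
1.5167 [ 0.36798065 -0.29774413  0.24565103]
d cm [-20.24  -7.2   -1.43] rv [-0.001 -0.    -0.955]
```

>>> {"name": "play_rows", "arguments": {"deltas": [{"dx": -3.2,"dy": -1.2,"dz": -0.3,"rx": 0,"ry": 0,"rz": -0.12},{"dx": -6.4,"dy": -2.4,"dz": -0.6,"rx": 0,"ry": 0,"rz": -0.24},{"dx": -9.6,"dy": -3.6,"dz": -1,"rx": 0,"ry": 0,"rz": -0.36},{"dx": -12.8,"dy": -4.8,"dz": -1.4,"rx": 0,"ry": 0,"rz": -0.48},{"dx": -16,"dy": -6,"dz": -1.4,"rx": 0,"ry": 0,"rz": -0.6},{"dx": -19,"dy": -7,"dz": -1.4,"rx": 0,"ry": 0,"rz": -0.72},{"dx": -20.2,"dy": -7.2,"dz": -1.4,"rx": 0,"ry": 0,"rz": -0.84},{"dx": -20.2,"dy": -7.2,"dz": -1.4,"rx": 0,"ry": 0,"rz": -0.95}]}}

```text
clock: 2.18
eef_pos: [0.5193, -0.1445, 0.2585]
eef_rot: [180.0, 0.0, -60.1]
ft_force: [-0.4, 0.3, 0.6]
width: 0.999
grip_force: 0.0
```

```bash
python3 - <<'E'
from h import *
print(pose()[0],pose()[2]['eef_rot'])
C=cam('wrist'); im=read_camera('wrist'); cv2.imwrite('pics/w1.png',im[:,:,::-1])
for q in ("nut_grip","lever_pivot","lever_tip"): print(q,[(d['location'],round(d['conf'],2)) for d in landmark_of('wrist',q)][:2])
masks('wrist','nut_grip',.109,C)
E
```

```text
[ 0.51928494 -0.14454002  0.25847652] [ 1.79972610e+02  4.83312130e-02 -6.00937518e+01]
nut_grip [([0.5188, -0.1412, 0.0966], 0.72), ([0.538, -0.0565, 0.0821], 0.42)]
lever_pivot []
lever_tip [([0.5495, -0.0211, 0.1604], 0.84)]
```

View pics/w1.png

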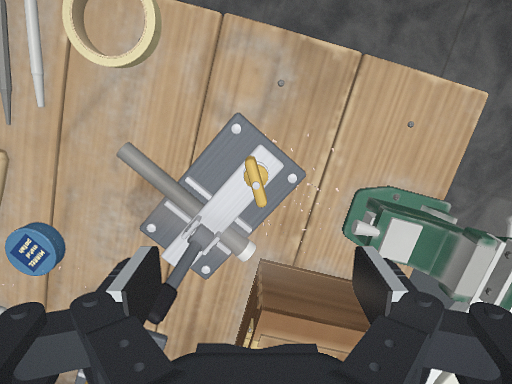

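The wing is the brass bar from about (249,157) to (263,206). The base screws sit at (236,128), (294,178), (151,228) and (206,269), and the open gripper is clear of everything.

```bash
python3 - <<'E'
from h import *
C=cam('wrist'); im=cv2.imread('pics/w1.png')
s=toplane('wrist',[(236,128),(294,178),(151,228),(206,269)],.015,C); print(np.round(s,4))
for a,b in((0,2),(1,3)): d=s[b]-s[a]; print('y axis',np.degrees(np.arctan2(d[1],d[0])),np.linalg.norm(d))
for a,b in((0,1),(2,3)): d=s[b]-s[a]; print('x axis',np.degrees(np.arctan2(d[1],d[0]))%180)
hsv=cv2.cvtColor(im,cv2.COLOR_BGR2HSV); m=cv2.inRange(hsv,(12,120,90),(32,255,255)); m[:150]=0;m[212:]=0;m[:,:240]=0;m[:,275:]=0
v,u=np.nonzero(m); print(len(u)); c,a,L=axis(toplane('wrist',np.c_[u,v],.109,C)); print(c,a,L)
e=toplane('wrist',[(249,158),(263,205)],.109,C); d=e[1]-e[0]; print('ends',e.mean(0),np.degrees(np.arctan2(d[1],d[0]))%180,np.linalg.norm(d))
cv2.imwrite('pics/w1c.png',cv2.resize(im[140:285,140:310],None,fx=4,fy=4,interpolation=cv2.INTER_CUBIC))
E
```

```text
[[ 0.555  -0.1669  0.015 ]
 [ 0.4683 -0.1491  0.015 ]
 [ 0.5892 -0.0088  0.015 ]
 [ 0.5045  0.0084  0.015 ]]
y axis 77.79173124764655 0.16169390629696753
y axis 77.03196910636636 0.16163156979358384
x axis 168.405772723886
x axis 168.47176015282037
673
[ 0.51763168 -0.14656717  0.109     ] 133.47278139888041 [0.01569065 0.04198959]
ends [ 0.51653121 -0.14463024  0.109     ] 135.29331601381304 0.044428315088610594
```

View pics/w1c.png

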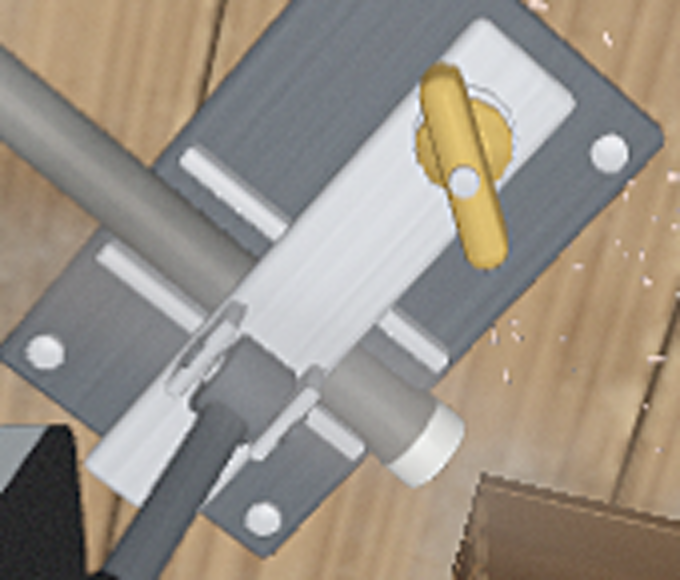

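```bash
python3 - <<'E'
from h import *
C=cam('wrist')
for z in (.05,.1,.15): print(z,toplane('wrist',[(260,260),(368,280)],z,C)[:,:2].round(3).tolist(), toplane('top',[(293,249),(208,270),(313,310)],z)[:,:2].round(3).tolist())
delta([.5175,-.1433,.15],[180,0,-45])
E
```

```text
0.05 [[0.46, -0.053], [0.336, -0.091]] [[0.446, -0.037], [0.397, 0.172], [0.299, -0.083]]
0.1 [[0.474, -0.076], [0.368, -0.109]] [[0.447, -0.032], [0.399, 0.167], [0.305, -0.076]]
0.15 [[0.487, -0.099], [0.4, -0.126]] [[0.447, -0.027], [0.402, 0.163], [0.312, -0.07]]
d cm [-0.34 -0.2  10.94] rv [-0.    -0.    -0.276]
```

>>> {"name": "play_rows", "arguments": {"deltas": [{"dx": -0.3,"dy": -0.2,"dz": 3,"rx": 0,"ry": 0,"rz": -0.1},{"dx": -0.3,"dy": -0.2,"dz": 6,"rx": 0,"ry": 0,"rz": -0.2},{"dx": -0.3,"dy": -0.2,"dz": 9,"rx": 0,"ry": 0,"rz": -0.27},{"dx": -0.3,"dy": -0.2,"dz": 12,"rx": 0,"ry": 0,"rz": -0.27},{"dx": -0.3,"dy": -0.2,"dz": 14,"rx": 0,"ry": 0,"rz": -0.27},{"dx": -0.3,"dy": -0.2,"dz": 15.5,"rx": 0,"ry": 0,"rz": -0.27},{"dx": -0.3,"dy": -0.2,"dz": 16.4,"rx": 0,"ry": 0,"rz": -0.27},{"dx": -0.3,"dy": -0.2,"dz": 16.4,"rx": 0,"ry": 0,"rz": -0.27}]}}

```text
clock: 3.1
eef_pos: [0.5165, -0.1437, 0.0936]
eef_rot: [179.9, 0.2, -45.3]
ft_force: [0.3, 0.3, 0.3]
width: 1.002
grip_force: 0.0
```

>>> {"name": "play_rows", "arguments": {"deltas": [{"dx": 0,"dy": 0,"dz": 0,"rx": 0,"ry": 0,"rz": 0},{"dx": 0,"dy": 0,"dz": 0,"rx": 0,"ry": 0,"rz": 0},{"dx": 0,"dy": 0,"dz": 0,"rx": 0,"ry": 0,"rz": 0},{"dx": 0,"dy": 0,"dz": 0,"rx": 0,"ry": 0,"rz": 0}], "hand": 0.7}}

```text
clock: 3.43
eef_pos: [0.5186, -0.1434, 0.0964]
eef_rot: [-179.9, -0.1, -45.1]
ft_force: [-0.2, -0.3, -0.3]
width: 0.452
grip_force: 0.0
```

>>> {"name": "play_rows", "arguments": {"deltas": [{"dx": 0,"dy": 0,"dz": 0,"rx": 0,"ry": 0,"rz": 0},{"dx": 0,"dy": 0,"dz": 0,"rx": 0,"ry": 0,"rz": 0},{"dx": 0,"dy": 0,"dz": 0,"rx": 0,"ry": 0,"rz": 0},{"dx": 0,"dy": 0,"dz": 0,"rx": 0,"ry": 0,"rz": 0},{"dx": 0,"dy": 0,"dz": 0,"rx": 0,"ry": 0,"rz": 0},{"dx": 0,"dy": 0,"dz": 0,"rx": 0,"ry": 0,"rz": 0}], "hand": 1}}

```text
clock: 3.93
eef_pos: [0.5199, -0.1429, 0.0981]
eef_rot: [-179.8, -0.2, -45.1]
ft_force: [-2.3, 4.1, 12.0]
width: 0.103
grip_force: 78.7
```

```bash
python3 - <<'E'
from h import *
print(pose()[2])
C=cam('wrist'); im=read_camera('wrist'); cv2.imwrite('pics/w2.png',im[:,:,::-1])
E
```

```text
{'clock': 3.9333, 'joints': array([ 1.28436684e+00,  1.84795383e+01, -1.07867173e+01,  1.44751951e-02,
       -6.04214283e+01,  4.36352931e+01]), 'dq': array([ 0.05852546, -0.01924152,  0.04158878,  0.03134255, -0.05673904,
       -0.01343649]), 'effort': array([ -2.10261069, -33.44360948,  17.61123061,   4.59281042,
         0.54557081,  -0.07257458]), 'eef_pos': array([ 0.51993427, -0.14285828,  0.09805171]), 'eef_rot': array([-179.78267549,   -0.22465669,  -45.07365528]), 'ft_force': array([-2.30898066,  4.09389676, 12.04874033]), 'wrist_torque': array([1.65875242, 0.57173396, 0.0934359 ]), 'grip_force': 78.65361491334625, 'width': 0.10283931096640887}
```

View pics/w2.png

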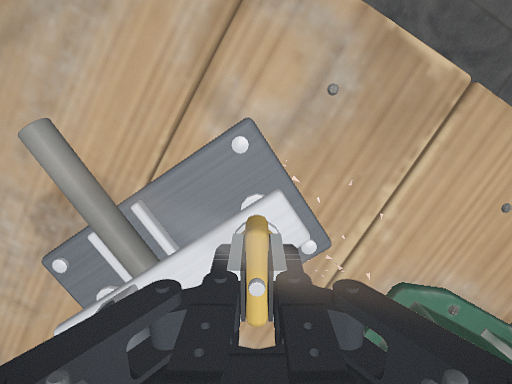

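>>> {"name": "play_rows", "arguments": {"deltas": [{"dx": 0,"dy": 0,"dz": 0,"rx": 0,"ry": 0,"rz": 0.07},{"dx": 0,"dy": 0,"dz": 0,"rx": 0,"ry": 0,"rz": 0.15},{"dx": 0,"dy": 0,"dz": 0,"rx": 0,"ry": 0,"rz": 0.23},{"dx": 0,"dy": 0,"dz": 0,"rx": 0,"ry": 0,"rz": 0.31},{"dx": 0,"dy": 0,"dz": 0,"rx": 0,"ry": 0,"rz": 0.39},{"dx": 0,"dy": 0,"dz": 0,"rx": 0,"ry": 0,"rz": 0.47},{"dx": 0,"dy": 0,"dz": 0,"rx": 0,"ry": 0,"rz": 0.5}]}}

```text
clock: 4.57
eef_pos: [0.5191, -0.1434, 0.098]
eef_rot: [-179.8, -0.1, -74.0]
ft_force: [-3.3, 2.9, 13.4]
width: 0.104
grip_force: 79.0
```

>>> {"name": "play_rows", "arguments": {"deltas": [{"dx": 0,"dy": 0,"dz": 0,"rx": 0,"ry": 0,"rz": 0.08},{"dx": 0,"dy": 0,"dz": 0,"rx": 0,"ry": 0,"rz": 0.16},{"dx": 0,"dy": 0,"dz": 0,"rx": 0,"ry": 0,"rz": 0.24},{"dx": 0,"dy": 0,"dz": 0,"rx": 0,"ry": 0,"rz": 0.32},{"dx": 0,"dy": 0,"dz": 0,"rx": 0,"ry": 0,"rz": 0.4},{"dx": 0,"dy": 0,"dz": 0,"rx": 0,"ry": 0,"rz": 0.47},{"dx": 0,"dy": 0,"dz": 0,"rx": 0,"ry": 0,"rz": 0.495},{"dx": 0,"dy": 0,"dz": 0,"rx": 0,"ry": 0,"rz": 0.495}]}}

```text
clock: 5.23
eef_pos: [0.5181, -0.1435, 0.098]
eef_rot: [-179.9, -0.0, -102.2]
ft_force: [-6.4, 3.0, 17.1]
width: 0.104
grip_force: 79.5
```

>>> {"name": "play_rows", "arguments": {"deltas": [{"dx": 0,"dy": 0,"dz": 0,"rx": 0,"ry": 0,"rz": 0},{"dx": 0,"dy": 0,"dz": 0,"rx": 0,"ry": 0,"rz": 0},{"dx": 0,"dy": 0,"dz": 0,"rx": 0,"ry": 0,"rz": 0},{"dx": 0,"dy": 0,"dz": 0,"rx": 0,"ry": 0,"rz": 0},{"dx": 0,"dy": 0,"dz": 0,"rx": 0,"ry": 0,"rz": 0},{"dx": 0,"dy": 0,"dz": 0,"rx": 0,"ry": 0,"rz": 0}], "hand": 0.4}}

```text
clock: 5.73
eef_pos: [0.5179, -0.1433, 0.095]
eef_rot: [180.0, -0.0, -102.1]
ft_force: [0.2, 0.9, 1.1]
width: 0.605
grip_force: 0.0
```

>>> {"name": "play_rows", "arguments": {"deltas": [{"dx": 0,"dy": 0,"dz": -2,"rx": 0,"ry": 0,"rz": 0},{"dx": 0,"dy": 0,"dz": -5,"rx": 0,"ry": 0,"rz": 0},{"dx": 0,"dy": 0,"dz": -9,"rx": 0,"ry": 0,"rz": 0},{"dx": 0,"dy": 0,"dz": -13,"rx": 0,"ry": 0,"rz": 0},{"dx": 0,"dy": 0,"dz": -16,"rx": 0,"ry": 0,"rz": 0},{"dx": 0,"dy": 0,"dz": -16,"rx": 0,"ry": 0,"rz": 0}]}}

```text
clock: 6.23
eef_pos: [0.5207, -0.1444, 0.2628]
eef_rot: [-179.3, -0.0, -102.1]
ft_force: [-0.6, 0.2, 0.4]
width: 0.601
grip_force: 0.0
```

```bash
python3 - <<'E'
from h import *
print(pose()[0],pose()[2]['eef_rot'])
C=cam('wrist'); im=read_camera('wrist'); cv2.imwrite('pics/w3.png',im[:,:,::-1])
for q in ("nut_grip","lever_pivot","lever_tip"): print(q,[(d['location'],round(d['conf'],2)) for d in landmark_of('wrist',q)][:2])
masks('wrist','nut_grip',.109,C); masks('wrist','bar',.027,C)
E
```

```text
[ 0.52074794 -0.14436924  0.26284266] [-1.79263463e+02 -1.05964565e-02 -1.02126994e+02]
nut_grip [([0.519, -0.1439, 0.0961], 0.92)]
lever_pivot []
lever_tip [([0.5482, -0.021, 0.1602], 0.8)]
wrist nut_grip 0.85 732 [ 0.517  -0.1439  0.109 ] ang 78.3 size [0.015 0.041]
wrist bar 0.62 2218 [ 0.5685 -0.0642  0.027 ] ang 167.5 size [0.023 0.209]
```

View pics/w3.png

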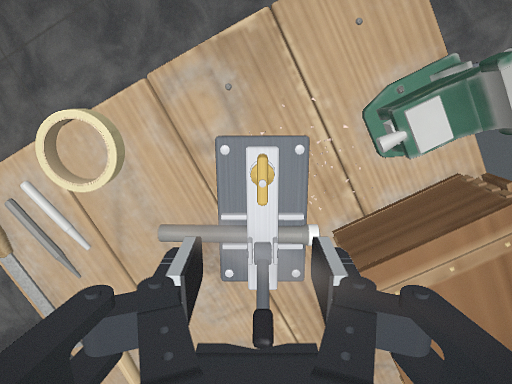

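The wing (263,155)–(262,205) is now in line with the strap: 78.3° against about 77.6°. The lever points down the image to (263,335). Next I close the fingers and come in behind the lever.

>>> {"name": "play_rows", "arguments": {"deltas": [{"dx": -1,"dy": 0.1,"dz": 0,"rx": 0,"ry": 0,"rz": 0},{"dx": -3,"dy": 0.1,"dz": 1,"rx": 0,"ry": 0,"rz": 0},{"dx": -5.5,"dy": 0.1,"dz": 3,"rx": 0,"ry": 0,"rz": 0},{"dx": -7.5,"dy": 0.1,"dz": 5,"rx": 0,"ry": 0,"rz": 0},{"dx": -8.3,"dy": 0.1,"dz": 7,"rx": 0,"ry": 0,"rz": 0},{"dx": -8.6,"dy": 0.1,"dz": 9,"rx": 0,"ry": 0,"rz": 0},{"dx": -8.6,"dy": 0.1,"dz": 9,"rx": 0,"ry": 0,"rz": 0},{"dx": -8.6,"dy": 0.1,"dz": 9,"rx": 0,"ry": 0,"rz": 0}], "hand": 1}}

```text
clock: 7.2
eef_pos: [0.5343, -0.0588, 0.1644]
eef_rot: [179.8, -0.1, -102.1]
ft_force: [-0.1, -0.1, 1.2]
width: -0.001
grip_force: 0.0
```

```bash
python3 - <<'E'
from h import *
p,r,s=pose(); print(p,s['eef_rot'],s['width'],s['ft_force'])
u=np.array([.215,.977]); x=np.array([.977,-.215]); d=p[:2]-[.536,-.060]
print('s',d@u,'lat',d@x,'z',p[2])
im=read_camera('wrist'); cv2.imwrite('pics/w4.png',im[:,:,::-1])
E
```

```text
[ 0.53431541 -0.05879375  0.1643813 ] [ 1.79830308e+02 -8.74529483e-02 -1.02103239e+02] -0.0006405364193535968 [-0.10515037 -0.13440493  1.21244708]
s 0.0008163214871458527 lat -0.0019051835509626936 z 0.16438130083392502
```

View pics/w4.png

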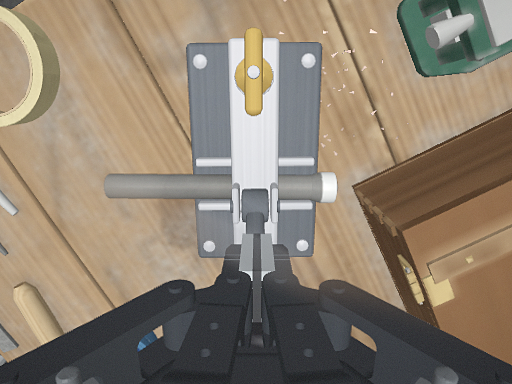

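>>> {"name": "play_rows", "arguments": {"deltas": [{"dx": -1,"dy": 0,"dz": 0,"rx": 0,"ry": 0,"rz": 0},{"dx": -2,"dy": 0,"dz": 0,"rx": 0,"ry": 0,"rz": 0},{"dx": -2.8,"dy": 0,"dz": 0.1,"rx": 0,"ry": 0,"rz": 0},{"dx": -3.5,"dy": 0,"dz": 0.4,"rx": 0,"ry": 0,"rz": 0},{"dx": -4.1,"dy": 0,"dz": 0.8,"rx": 0,"ry": 0,"rz": 0},{"dx": -4.6,"dy": 0,"dz": 1.2,"rx": 0,"ry": 0,"rz": 0},{"dx": -5.1,"dy": 0,"dz": 1.7,"rx": 0,"ry": 0,"rz": 0},{"dx": -5.5,"dy": 0,"dz": 2.3,"rx": 0,"ry": 0,"rz": 0}]}}

```text
clock: 7.92
eef_pos: [0.547, -0.0045, 0.142]
eef_rot: [-180.0, 0.0, -102.1]
ft_force: [-0.4, -0.2, 1.2]
width: -0.001
grip_force: 0.7
```

>>> {"name": "play_rows", "arguments": {"deltas": [{"dx": -0.4,"dy": 0,"dz": 0.6,"rx": 0,"ry": 0,"rz": 0},{"dx": -0.8,"dy": 0,"dz": 1.2,"rx": 0,"ry": 0,"rz": 0},{"dx": -1.1,"dy": 0,"dz": 1.9,"rx": 0,"ry": 0,"rz": 0},{"dx": -1.3,"dy": 0,"dz": 2.6,"rx": 0,"ry": 0,"rz": 0},{"dx": -1.4,"dy": 0,"dz": 3.2,"rx": 0,"ry": 0,"rz": 0},{"dx": -1.5,"dy": 0,"dz": 3.6,"rx": 0,"ry": 0,"rz": 0},{"dx": -1.5,"dy": 0,"dz": 3.6,"rx": 0,"ry": 0,"rz": 0}]}}

```text
clock: 8.5
eef_pos: [0.5492, 0.0094, 0.1051]
eef_rot: [179.9, -0.0, -102.2]
ft_force: [0.3, -0.4, 0.2]
width: 0.004
grip_force: 0.0
```

```bash
python3 - <<'E'
from h import *
C=cam('wrist'); im=read_camera('wrist')
b=read_camera('scene')[130:240,230:350]
b=cv2.resize(b,None,fx=3.49,fy=3.49,interpolation=cv2.INTER_CUBIC)[:384]
cv2.imwrite('pics/w5.png',cv2.resize(np.hstack([im,b]),(800,330))[:,:,::-1])
for c in('wrist','scene'): print([(d['location'],round(d['conf'],2)) for d in landmark_of(c,'lever_tip')][:3])
E
```

```text
[]
[([0.5569, 0.0309, 0.0847], 0.76)]
```

View pics/w5.png

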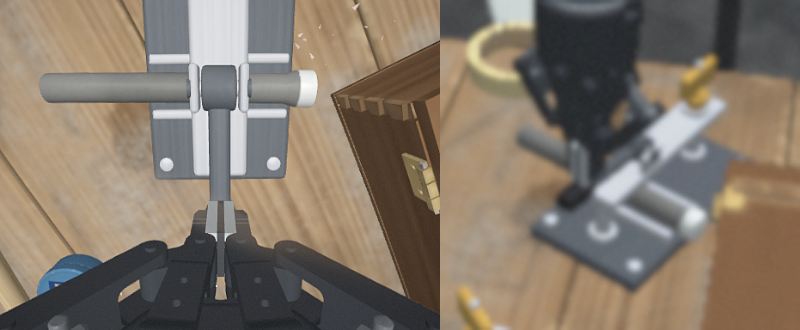

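The lever has followed the fingers and is nearly flat (left half, lever end at about (220,205)). I now press it gently to its stop.

>>> {"name": "play_rows", "arguments": {"deltas": [{"dx": 0,"dy": 0,"dz": 0.3,"rx": 0,"ry": 0,"rz": 0},{"dx": 0,"dy": 0,"dz": 0.5,"rx": 0,"ry": 0,"rz": 0},{"dx": 0,"dy": 0,"dz": 0.5,"rx": 0,"ry": 0,"rz": 0},{"dx": 0,"dy": 0,"dz": 0.5,"rx": 0,"ry": 0,"rz": 0}]}}

```text
clock: 9.03
eef_pos: [0.5496, 0.0093, 0.1012]
eef_rot: [180.0, -0.0, -102.1]
ft_force: [0.0, 0.6, 0.2]
width: 0.002
grip_force: 0.1
```

>>> {"name": "play_rows", "arguments": {"deltas": [{"dx": 0,"dy": 0,"dz": 0.2,"rx": 0,"ry": 0,"rz": 0},{"dx": 0,"dy": 0,"dz": 0.2,"rx": 0,"ry": 0,"rz": 0},{"dx": 0,"dy": 0,"dz": 0.2,"rx": 0,"ry": 0,"rz": 0}]}}

```text
clock: 9.28
eef_pos: [0.5497, 0.0093, 0.0991]
eef_rot: [180.0, -0.0, -102.1]
ft_force: [0.1, -0.1, 0.0]
width: -0.0
grip_force: 0.1
```

>>> {"name": "play_rows", "arguments": {"deltas": [{"dx": 0,"dy": 0,"dz": 0.2,"rx": 0,"ry": 0,"rz": 0},{"dx": 0,"dy": 0,"dz": 0.2,"rx": 0,"ry": 0,"rz": 0},{"dx": 0,"dy": 0,"dz": 0.2,"rx": 0,"ry": 0,"rz": 0}]}}

```text
clock: 9.53
eef_pos: [0.5499, 0.0093, 0.0987]
eef_rot: [-179.9, -0.0, -102.1]
ft_force: [-4.3, 1.3, 10.9]
width: 0.001
grip_force: 5.1
```

>>> {"name": "play_rows", "arguments": {"deltas": [{"dx": 0,"dy": 0,"dz": 0.1,"rx": 0,"ry": 0,"rz": 0},{"dx": 0,"dy": 0,"dz": 0.1,"rx": 0,"ry": 0,"rz": 0},{"dx": 0,"dy": 0,"dz": 0.1,"rx": 0,"ry": 0,"rz": 0}]}}

```text
clock: 9.78
eef_pos: [0.5499, 0.0093, 0.0985]
eef_rot: [-179.9, -0.0, -102.1]
ft_force: [-6.2, 2.0, 15.5]
width: -0.004
grip_force: 7.6
```

>>> {"name": "play_rows", "arguments": {"deltas": [{"dx": 0,"dy": 0,"dz": -1,"rx": 0,"ry": 0,"rz": 0},{"dx": 0,"dy": 0,"dz": -4,"rx": 0,"ry": 0,"rz": 0},{"dx": 2,"dy": 0,"dz": -8,"rx": 0,"ry": 0,"rz": 0},{"dx": 5,"dy": 0,"dz": -12,"rx": 0,"ry": 0,"rz": 0},{"dx": 8,"dy": 0,"dz": -15,"rx": 0,"ry": 0,"rz": 0},{"dx": 10,"dy": 0,"dz": -16,"rx": 0,"ry": 0,"rz": 0},{"dx": 10,"dy": 0,"dz": -16,"rx": 0,"ry": 0,"rz": 0},{"dx": 10,"dy": 0,"dz": -16,"rx": 0,"ry": 0,"rz": 0}]}}

```text
clock: 10.45
eef_pos: [0.5289, -0.0894, 0.2576]
eef_rot: [-179.8, 0.1, -102.3]
ft_force: [-0.5, 1.1, -0.9]
width: -0.003
grip_force: 0.0
```

```bash
python3 - <<'E'
from h import *
print(pose()[0])
C=cam('wrist'); im=read_camera('wrist'); cv2.imwrite('pics/w6.png',im[:,:,::-1])
for q in ("lever_tip","lever_pivot","bar"): print(q,[(d['location'],round(d['conf'],2)) for d in landmark_of('wrist',q)][:2])
masks('wrist','nut_grip',.109,C); masks('wrist','bar',.027,C)
E
```

```text
[ 0.52891223 -0.089448    0.25761913]
lever_tip []
lever_pivot [([0.5359, -0.0557, 0.0788], 0.91)]
bar [([0.5616, -0.0632, 0.0139], 0.94)]
wrist nut_grip 0.95 815 [ 0.5173 -0.1412  0.109 ] ang 77.3 size [0.015 0.037]
wrist bar 0.82 2586 [ 0.5684 -0.0636  0.027 ] ang 167.4 size [0.023 0.213]
```

View pics/w6.png

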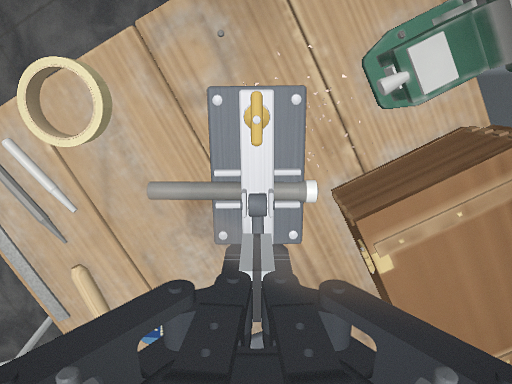

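The wing lies in line with the strap at (257,92–145), the stake has not moved, the lever went to its stop under 15 N, and the arm is clear of everything.

```bash
python3 -c "
from plant import *
print(sign_off())"
```

```text
the job is handed in; nothing more can be done
None
```

I turned the wing nut in line with the strap (about 77° measured for both), then pushed the cam lever down to its stop. The stake stayed where it lay, and I handed the job in at about 10.5 s with the arm clear; no verdict was returned.

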